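# Clip the long plate onto the sloping light box and light it

### The job

Load the longer of the two framed glass plates on the sloping light box: white side up and bare glass end first, push it up the slope so that the glass edge slips under the sprung clip bar and comes fully home against the stop ledge, and leave it lying flat there. Switch the light box on at its rocker, which must end up fully tipped, and leave the shorter plate and everything else on the bench where it is.

Things in the scene. Friction and masses are not known exactly. Their poses are not given: they have to be found in the camera images.
- long_plate_grip (a point): Grip point on the longer plate's grey frame (118 mm long, 58 mm wide, 10 mm high, flat-sided, 0.1 to 0.2 kg), half-way up and in the middle of its width: grasp across the 58 mm. Axes: x to the bare glass end, y across, z up out of the white side. The frame's front is 74 mm ahead of this point, its rear edge 44 mm behind. It starts flat on the bench, glass end away from the robot.
- long_plate_edge (a point): Middle of the longer plate's leading glass edge, on the underside (106 mm ahead of long_plate_grip, 5 mm below it); same axes. 32 mm of bare glass stick out of the frame, 54 mm wide and 4.5 mm thick, level with the frame's underside; plate and frame are 150 mm long over all.
- short_plate_grip (a point): Centre of the frame of the other plate, which is alike but 105 mm long over all (frame 73 mm). It stays where it is.
- beaker: The glass beaker near the bench's front edge, left of the light box, 56 mm across and 65 mm high, origin under its centre. It stays where it is.
- syringe: 10 ml syringe lying on the bench, 107 mm long, 30 mm wide, 20 mm high, origin under its centre. It stays where it is.
- stop (a point): On the light box's sloping top (grey, with a white panel), in the middle of the face of the stop ledge (84 mm wide, 9 mm high), at the top's surface. Axes: x up the slope (10 degrees, rising away from the robot), y across to the left, z square to the surface. The top is flat, from 210 mm before this point to 40 mm behind it and 100 mm to either side; its front edge is 18 mm above the bench.
- guide_mouth (a point): On the sloping top, midway between the mouths of the two guide cheeks, 87 mm before the stop; axes as at stop. The mouths are 81 mm apart here and narrow to 63 mm within 20 mm; the cheeks then run on to 43 mm before the stop, 6 mm high, so with the plate home they stand beside the front of its frame. The light box is fixed to the bench; its top is smooth, but a plate laid on it stays.
- clip_mouth (a point): Middle of the lowest line of the sprung steel clip bar's rolled edge, 15 mm before the stop; axes as at stop; 1.5 mm above the top when closed. A polished lip flares from it forwards and up at 30 degrees, to 33 mm before the stop and 11 mm up. The bar is 120 mm wide; two spring screws, 51 mm either side, stand 31 mm high. A glass edge pushed up the slope lifts the bar, with about 7 N.
- clip_bar (a joint): How far the clip bar is lifted off its closed position, in m: 0 closed, about 0.003 with a glass edge under it, at most 0.008. It is held down with about 2.7 N closed, 3.6 N at 0.003.
- rocker (a joint): Light switch, a grey rocker 36 mm long up the slope and 20 mm wide, on the right of the light box's top: 0 is off (the far end up), 0.34 rad is on (far end pressed down). It stays where it is left; about 3 N on the far end tips it.
- rocker_far_end (a point): Top face of the rocker, 13 mm up the slope from its pivot: press here, square to the slope, to switch on. It is about 10 mm above the surface when off and goes down 4.5 mm. Axes turn with the rocker.
Mind the look-alikes: they are no part of the job. Leave any yellow look-alike of the part that bears long_plate_grip alone.

How it is judged:
At the end, for the whole second after the job is handed in: The longer plate lies flat on the slope (within 0.05 rad), straight (within 0.08 rad), between the guides (within 6 mm of the middle), its glass edge within 3 mm of the stop ledge and under the clip bar, which it holds lifted by more than 2 mm; the rocker is tipped on (over 0.25 rad) (x of long_plate_edge in the frame of stop above -0.003 m and y of long_plate_edge in the frame of stop between -0.006 and 0.006 m and z of long_plate_edge in the frame of stop between -0.003 and 0.003 m and angle between the x axis of long_plate_edge and the x axis of stop, either way round below 0.08 rad and angle between the z axis of long_plate_edge and the z axis of stop, either way round below 0.05 rad and value of joint clip_bar above 0.002 m and value of joint rocker above 0.25 rad); the robot touches nothing.
It fails at once if the shorter plate is moved by more than 30 mm (distance of short_plate_grip from where it was at the start of the episode above 0.03 m).
It fails at once if the beaker is moved by more than 30 mm (distance of beaker from where it was at the start of the episode above 0.03 m).
It fails at once if the syringe is moved by more than 30 mm (distance of syringe from where it was at the start of the episode above 0.03 m).
It also fails if it takes over 54 s, if anything falls off the work surface, if the arm or the gripper's body presses on something with over 40 N, if the wrist force passes 120 N, or if a joint passes its speed limit or range.

### The arm

A 6-joint arm with a two-finger parallel gripper is mounted at the origin on a cart in front of the work surface, level with it; the furniture and walls round the work are solid. World frame = base frame: x ahead of the robot, y to its left, z up, the work surface at z = 0. Lengths are in m, angles in rad, forces in N, time in s.
With the tool pointing down it reaches from about 0.35 to 0.975 m from the base axis. Payload 7.1 kg.
Tool frame: the origin (TCP) lies on the mounting face of the last link; the fingertips stand 182 mm ahead of it and the grasp point (between the pads) lies 163 mm ahead of it; z points along the fingers, y is the line along which they close (so a half turn about z gives the same grasp; the last joint's range is limited). The gripper opens to 88 mm and grips with 3 to 60 N. Pads are 20 mm wide; open, the fingers measure 115 mm over their backs; the gripper's body (75 mm by 178 mm) begins 61 mm behind the grasp point.
Start: joints at [-1.161, 0.423, 1.63, -0, 1.089, -0.019], TCP at [0.26, -0.568, 0.405] pointing down, gripper open.
Joint ranges: [-3, 3], [-0.9, 2.11], [0.09, 2.58], [-1.31, 4.45], [0.11, 2.69], [-2.54, 2.54]. Speed limits (rad/s): [2.39, 2.39, 3.01, 3.14, 3.14, 3.14].

### API

Orientations are given as a unit quaternion [w, x, y, z].
In Python, from plant import observe, capture, hand_in gives the robot as it stands.
- The arm moves only by the shell command python3 -m handwheel 'ROWS' [FORCE]. ROWS is a JSON object of lists of equal length, an entry for each row: "dp": the shift along the tool's x, y, z in cm, a list of three; "turn": the turn, a rotation vector about the tool's x, y, z in rad, a list of three; "grip": the finger opening in cm, from 0 to 8.78. A call has 1 to 20 rows; each row is the pose to reach, as a shift and turn from the pose commanded when the call began, along the tool's axes at that moment; what a row does not reach only later rows make up. A row lasts 1/12 s, in which the tool goes at most 41.7 mm and 7.16 degrees, less where a joint would pass 70% of its speed; a pose out of reach is approached as far as the arm can. A call with a gripper value outside its range is refused whole. The fingers move at their own pace and stop on an object; FORCE is the grip in N (left out, the last holds). Time passes only in rows, so rows that repeat a pose let the fingers close. It gives the time, the measured TCP pose, the force, the opening and the grip force at its end, in the units of the state.
- observe(): the state, without advancing time (a new reading comes with each control period).
- capture(name): name is "side" or "top" or "wrist"; returns a dict with "img" (420x560x3 uint8, blue, green, red), "fx", "fy", "cx", "cy" (pixels), "extrinsics" (4x4, takes a point from world to camera coordinates); the wrist camera has in their place "hand_eye" (4x4, takes a point from camera to tool coordinates, whose origin is the TCP and whose axes are the flange's). Camera axes: x right, y down, z forward; pixel columns grow to the right and rows downward; lengths in m; the calibration is good to about 2 mm. A picture is of the moment at which its call begins: read the wrist's pose just before it. There is no depth.
- hand_in(): hands the job in; it is judged then, once.
The state is a dict: "clock": time; "qpos": joint angles; "joint_velocities": joint speeds; "joint_torque": joint torques, N m; "ee_pos": TCP position; "orientation": TCP orientation; "ft_force": force on the tool from outside, world axes, zero at the start; "torque": the same for the moment, N m; "opening": opening from 0.0 (shut) to 1.0 (fully open); "finger_force": force on a finger pad.
Only numpy, scipy, OpenCV 4.12 (cv2) and the standard library are available. Lean on these libraries where they do the work, as an engineer would, in place of code of your own. Each camera call takes 0.05 s, during which the arm holds its last target. There are 200 camera calls.

## Working session

There is one attempt and no reset: what is moved stays moved. The work goes in short steps, Python scripts to look and compute and a shell command to move; the robot and the scene stay as the last step left them, time stands still between calls to the robot, and variables do not carry over. Pictures are saved under pics/ and viewed, at most 12 in all, crops included, and the job is handed in when it is done.

```bash
ls; mkdir -p pics; python3 - <<'E'
from plant import observe,capture
import cv2,numpy as np,pickle
s=observe();print(s)
for n in("top","side"):
    c=capture(n);cv2.imwrite(f"pics/{n}0.png",c["img"]);pickle.dump(c,open(n+"0.pkl","wb"));print(n,c["fx"],c["cx"],c["cy"],np.round(c["extrinsics"],3).tolist())
E
```

```text
pics
{'clock': 0.0, 'qpos': array([-1.16101599e+00,  4.23833853e-01,  1.63070048e+00, -1.51280359e-05,
        1.08859825e+00, -1.89987316e-02]), 'joint_velocities': array([ 3.52489100e-04,  1.53210642e-03, -1.20675172e-03,  7.62532903e-05,
       -7.33357711e-04, -2.81664257e-04]), 'joint_torque': array([-1.49622396e-03, -5.44634485e+01, -2.73665106e+01,  6.44056569e-02,
        2.28396471e-02, -1.34722177e-04]), 'ee_pos': array([ 0.2597596 , -0.56814991,  0.40390173]), 'orientation': array([-7.54011615e-04,  9.77105416e-01,  2.12754349e-01, -1.56059666e-04]), 'ft_force': array([ 0.77965862, -0.14423357,  0.19883358]), 'torque': array([0.03750297, 0.0312281 , 0.01492973]), 'finger_force': 0.0, 'opening': 1.0003835345292467}
top 423.47962208791364 285.08528034856624 208.84411728850375 [[-0.015, -1.0, 0.013, -0.107], [-0.997, 0.014, -0.082, 0.514], [0.081, -0.014, -0.997, 1.439], [0.0, 0.0, 0.0, 1.0]]
side 492.7926721904429 274.66925820775526 208.16986301472113 [[-0.987, -0.163, 0.014, 0.507], [-0.092, 0.484, -0.87, 0.16], [0.135, -0.86, -0.492, 1.61], [0.0, 0.0, 0.0, 1.0]]
```

View pics/top0.png

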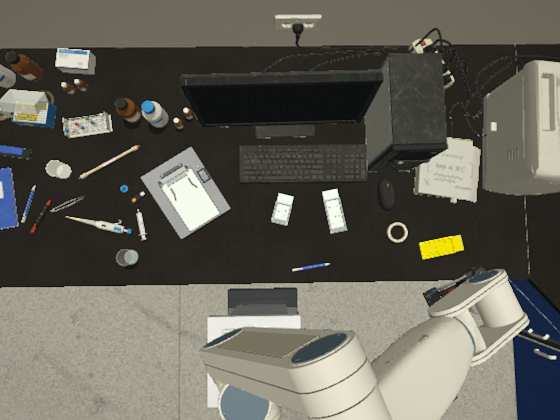

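View pics/side0.png

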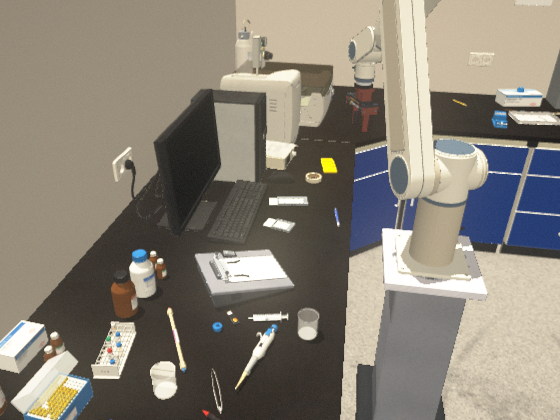

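Candidates for the long plate (top view): white/grey plate at (334,211), the longer; the shorter at (283,209); the yellow look-alike at (441,247). I choose (334,211). I'll check it in close crops.

```bash
python3 - <<'E'
import cv2,numpy as np
t=cv2.imread("pics/top0.png")
a=cv2.resize(t[140:245,132:237],None,fx=5,fy=5,interpolation=cv2.INTER_CUBIC)
b=cv2.resize(t[180:245,260:355],(275*95//65*0+275,188),interpolation=cv2.INTER_CUBIC)
b=cv2.resize(t[180:285,305-0:355],None,fx=5,fy=5,interpolation=cv2.INTER_CUBIC)
cv2.imwrite("pics/crop1.png",np.hstack([a,b]))
E
```

```text
(no output)
```

View pics/crop1.png

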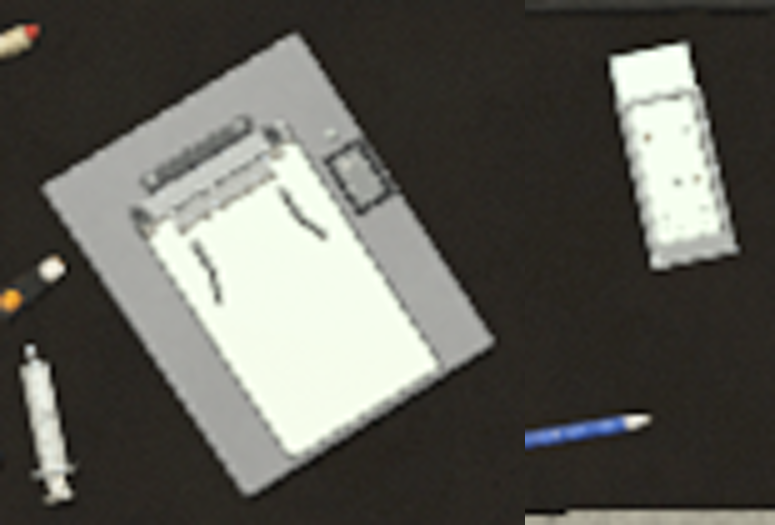

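The box corners in the top image are about (191.4,147), (140.4,177.6), (181.6,239) and (230.8,208.4). The stop, clip and rocker sit at the upper end. The long plate at (334,211) is white side up with its bare glass end up in the picture, as described.

```bash
cat > h.py <<'E'
import numpy as np,pickle,cv2
from scipy.optimize import least_squares
from scipy.spatial.transform import Rotation as R
def cam(c,pose=None):
    "-> K params, T cam<-world"
    if "extrinsics" in c: return c,np.asarray(c["extrinsics"])
    T=np.eye(4);T[:3,3]=pose["ee_pos"];T[:3,:3]=q2R(pose["orientation"])
    return c,np.linalg.inv(T@np.asarray(c["hand_eye"]))
def q2R(q): return R.from_quat(np.roll(q,-1)).as_matrix()
def proj(c,T,P):
    p=np.asarray(P)@T[:3,:3].T+T[:3,3]
    return np.c_[c["fx"]*p[:,0]/p[:,2]+c["cx"],c["fy"]*p[:,1]/p[:,2]+c["cy"]]
def ray(c,T,uv,z):
    uv=np.atleast_2d(uv);d=np.c_[(uv[:,0]-c["cx"])/c["fx"],(uv[:,1]-c["cy"])/c["fy"],np.ones(len(uv))]@T[:3,:3]
    o=-T[:3,:3].T@T[:3,3];return o+d*((np.asarray(z)-o[2])/d[:,2])[:,None]
a=np.radians(10)
def stopT(x,y,yaw):
    T=np.eye(4);T[:3,:3]=R.from_euler("ZY",[yaw,-a]).as_matrix();T[:3,3]=[x,y,.018+.21*np.sin(a)];return T
def tr(T,P): return np.asarray(P)@T[:3,:3].T+T[:3,3]
E
python3 - <<'E'
from h import *
c=pickle.load(open("top0.pkl","rb"));c,T=cam(c)
uv=np.array([[191.4,147],[140.4,177.6],[181.6,239],[230.8,208.4]])
P=np.array([[.04,-.1,0],[.04,.1,0],[-.21,.1,0],[-.21,-.1,0]])
r=least_squares(lambda v:(proj(c,T,tr(stopT(*v),P))-uv).ravel(),[.7,.25,.5])
print("stop",r.x,np.degrees(r.x[2]),r.fun.round(1))
ts=[(322,191),(337.6,188.6),(347.6,230),(330.4,234)]
print("long",ray(c,T,ts,[.0045,.0045,.01,.01]).round(4))
print("others",ray(c,T,[[283,209],[127,257],[141,224],[441,247],[186,192]],.01).round(3))
s=pickle.load(open("side0.pkl","rb"));cv2.imwrite
E
```

```text
stop [0.64063585 0.26569686 0.5504337 ] 31.537527835807218 [-0.1 -0.7 -0.1 -0.1 -0.2  0.7  0.3  0.2]
long [[ 0.5752 -0.2446  0.0045]
 [ 0.583  -0.2996  0.0045]
 [ 0.4371 -0.33    0.01  ]
 [ 0.4241 -0.2699  0.01  ]]
others [[ 0.513 -0.107  0.01 ]
 [ 0.356  0.43   0.01 ]
 [ 0.468  0.384  0.01 ]
 [ 0.374 -0.653  0.01 ]
 [ 0.577  0.23   0.01 ]]
```

```bash
python3 -m handwheel '{"dp":[[30.9,-16.2,0],[30.9,-16.2,0],[30.9,-16.2,0],[30.9,-16.2,0],[30.9,-16.2,0],[30.9,-16.2,0],[30.9,-16.2,0],[30.9,-16.2,0],[30.9,-16.2,0],[30.9,-16.2,0],[30.9,-16.2,0],[30.9,-16.2,0]],"turn":[[0,0,0.243],[0,0,0.243],[0,0,0.243],[0,0,0.243],[0,0,0.243],[0,0,0.243],[0,0,0.243],[0,0,0.243],[0,0,0.243],[0,0,0.243],[0,0,0.243],[0,0,0.243]],"grip":[8.78,8.78,8.78,8.78,8.78,8.78,8.78,8.78,8.78,8.78,8.78,8.78]}'
python3 - <<'E'
from h import *
from plant import observe,capture
s=observe();c=capture("wrist");pickle.dump((s,c),open("w1.pkl","wb"));cv2.imwrite("pics/w1.png",c["img"])
print(np.round(c["hand_eye"],3).tolist(),c["fx"],s["ee_pos"],s["clock"],s["qpos"])
E
```

```text
clock: 1.1
ee_pos: [0.4731, -0.2931, 0.4044]
orientation: [-0.0, 0.996, 0.093, -0.0]
ft_force: [0.7, -0.8, -0.4]
opening: 0.999
finger_force: 0.0
[[0.001, -0.955, -0.296, 0.081], [1.0, 0.001, 0.001, -0.0], [-0.001, -0.296, 0.955, 0.02], [0.0, 0.0, 0.0, 1.0]] 357.873380818851 [ 0.47307282 -0.29306554  0.40442058] 1.1 [-5.75936071e-01  3.23630165e-01  1.78298902e+00 -4.01500732e-04
  1.03557947e+00  8.09346147e-01]
```

View pics/w1.png

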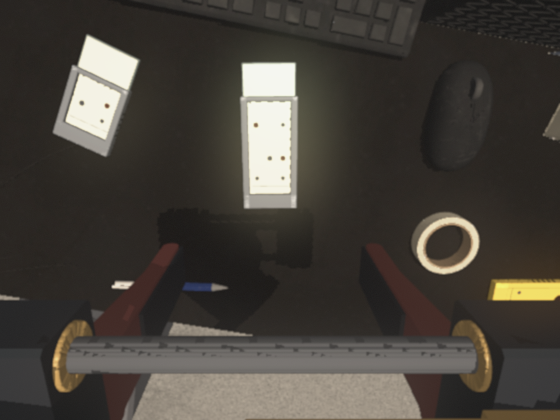

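The wrist view shows the long plate at about (270,135), from glass edge (270,63) to frame rear (270,207), with the white face up. The short plate is at (97,95) and the yellow look-alike at (525,290). Next I'll measure the plate, then look at the light box.

```bash
python3 - <<'E'
from h import *
s,c=pickle.load(open("w1.pkl","rb"));c,T=cam(c,s)
g=cv2.cvtColor(c["img"],cv2.COLOR_BGR2GRAY);m=(g>110).astype(np.uint8);m[:,:200]=0;m[:,340:]=0;m[225:]=0;m[:45]=0
m=cv2.morphologyEx(m,cv2.MORPH_CLOSE,np.ones((5,5)))
def mid(v):
    u=np.where(m[v])[0];return (u.min()+u.max())/2,v
vs=np.where(m.sum(1)>20)[0];print(vs.min(),vs.max(),mid(75),mid(110),mid(195))
A=ray(c,T,[mid(75)],.0045)[0];B=ray(c,T,[mid(110)],.01)[0];C=ray(c,T,[mid(195)],.01)[0]
e=ray(c,T,[(270,vs.min())],.0045)[0];r=ray(c,T,[(270,vs.max()+1)],.01)[0];w=ray(c,T,[(np.where(m[150])[0].min(),150),(np.where(m[150])[0].max()+1,150)],.01)
print(A,B,C,"edge",e,"rear",r,"len",np.linalg.norm((e-r)[:2]),"w",np.linalg.norm(w[0]-w[1]))
yaw=np.arctan2(*(A-C)[1::-1]);print("yaw",yaw,np.degrees(yaw),np.degrees(np.arctan2(*(B-C)[1::-1])))
d=np.array([np.cos(yaw),np.sin(yaw)])
print("grip from rear",r[:2]+.044*d,"from edge",e[:2]-.106*d)
E
```

```text
62 207 (np.float64(268.5), 75) (np.float64(269.0), 110) (np.float64(270.0), 195)
[ 0.56902106 -0.2717578   0.0045    ] [ 0.53603683 -0.27846812  0.01      ] [ 0.44822228 -0.29598108  0.01      ] edge [ 0.58121614 -0.27099607  0.0045    ] rear [ 0.43361221 -0.29872316  0.01      ] len 0.15018559422187655 w 0.05866256123190912
yaw 0.1979011717497806 11.338901901956067 11.278591025512764
grip from rear [ 0.47675339 -0.29007223] from edge [ 0.47728511 -0.29183693]
```

```bash
python3 -m handwheel '{"dp":[[6,-50,0],[6,-50,0],[6,-50,0],[6,-50,0],[6,-50,0],[6,-50,0],[6,-50,0],[6,-50,0],[6,-50,0],[6,-50,0],[6,-50,0],[6,-50,0],[6,-50,0],[6,-50,0],[6,-50,0],[6,-50,0]],"turn":[[0,0,-0.36],[0,0,-0.36],[0,0,-0.36],[0,0,-0.36],[0,0,-0.36],[0,0,-0.36],[0,0,-0.36],[0,0,-0.36],[0,0,-0.36],[0,0,-0.36],[0,0,-0.36],[0,0,-0.36],[0,0,-0.36],[0,0,-0.36],[0,0,-0.36],[0,0,-0.36]],"grip":[8.78,8.78,8.78,8.78,8.78,8.78,8.78,8.78,8.78,8.78,8.78,8.78,8.78,8.78,8.78,8.78]}'
python3 - <<'E'
from h import *
from plant import observe,capture
s=observe();c=capture("wrist");pickle.dump((s,c),open("w2.pkl","wb"));cv2.imwrite("pics/w2.png",c["img"])
print(s["ee_pos"],s["clock"],s["qpos"])
E
```

```text
clock: 2.48
ee_pos: [0.4404, 0.2082, 0.4045]
orientation: [0.0, 0.963, 0.268, -0.0]
ft_force: [0.2, -0.7, -0.5]
opening: 1.001
finger_force: 0.0
[0.4404052  0.20819872 0.40451642] 2.4833 [ 4.17261856e-01  2.20522474e-01  1.92790955e+00 -3.96125284e-04
  9.93849551e-01  1.44460629e+00]
```

View pics/w2.png

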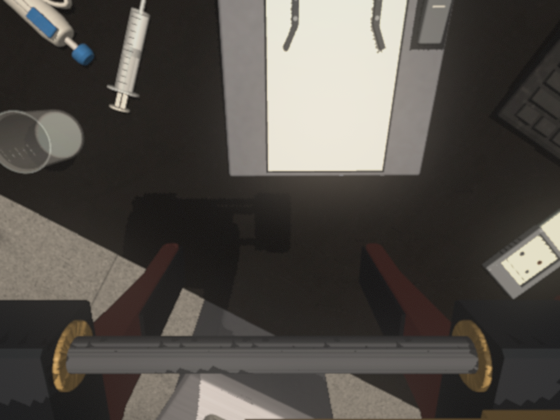

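The box's front edge is at row 175 (229 to 420). The guide tails are at (291,45) and (379,45), and the stop is out of view, so I'll go 13 cm further up.

```bash
python3 -m handwheel '{"dp":[[13,0,0],[13,0,0],[13,0,0],[13,0,0],[13,0,0],[13,0,0]],"turn":[[0,0,0],[0,0,0],[0,0,0],[0,0,0],[0,0,0],[0,0,0]],"grip":[8.78,8.78,8.78,8.78,8.78,8.78]}'
python3 - <<'E'
from h import *
from plant import observe,capture
s=observe();c=capture("wrist");pickle.dump((s,c),open("w3.pkl","wb"))
print(s["ee_pos"],s["clock"],s["orientation"])
cv2.imwrite("pics/w3.png",cv2.resize(c["img"][0:340,130:530],None,fx=1.75,fy=1.75,interpolation=cv2.INTER_CUBIC))
E
```

```text
clock: 3.03
ee_pos: [0.551, 0.2757, 0.4039]
orientation: [0.0, 0.963, 0.269, -0.001]
ft_force: [-0.3, 0.3, 0.2]
opening: 1.0
finger_force: 0.0
[0.55102862 0.27574988 0.40393555] 3.0333 [ 2.47242059e-04  9.63227540e-01  2.68684565e-01 -1.11755701e-03]
```

View pics/w3.png

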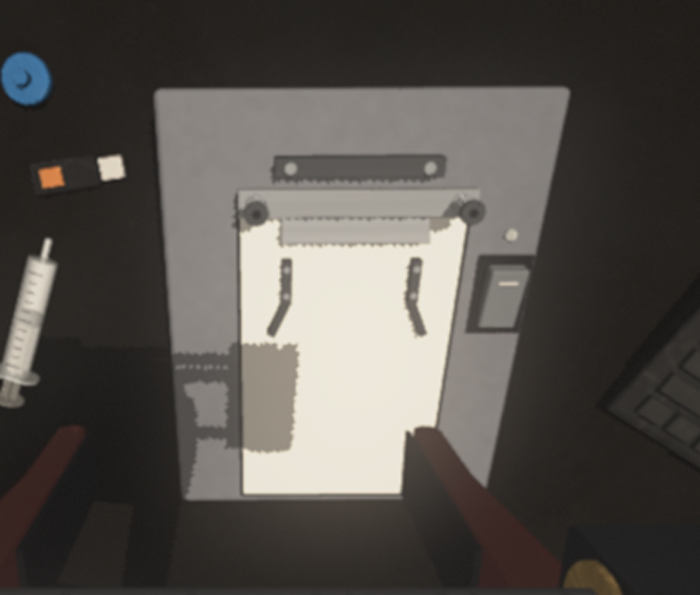

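The box is fully in view (crop pixels; the source is crop/1.75+(130,0)). Its corners are (155,90), (569,88) and (183,499). The stop ledge front is at (359,181) and the guide inner faces are at x 292 and 409, y 260 to 295. The guide mouths are at (272,334) and (421,334), and the rocker spans (480–530, 265–330).

```bash
python3 - <<'E'
from h import *
s,c=pickle.load(open("w3.pkl","rb"));c,T=cam(c,s)
f=lambda L:np.array(L)/1.75+[130,0]
uv=f([[155,89],[570,87],[183,499],[292,260],[409,260],[273,181],[446,181],[346.5,335]])
P=np.array([[.04,.1,0],[.04,-.1,0],[-.21,.1,0],[-.043,.0315,.006],[-.043,-.0315,.006],[0,.042,.009],[0,-.042,.009],[-.087,0,.006]])
r=least_squares(lambda v:(proj(c,T,tr(stopT(*v),P))-uv).ravel(),[.64,.26,.55])
print("stop",r.x,np.degrees(r.x[2]),r.fun.reshape(-1,2).round(1).tolist())
S=stopT(*r.x)
# rocker: far end (upper edge of the raised top)
n=S[:3,2]
for name,p,h in [("far",(511,266),.0115),("farL",(488,265),.0115),("farR",(530,268),.0115),("near",(498,327),.003),("lefthousing",(470,331),.001),("tophousing",(480,256),.001)]:
    d=T[:3,:3].T@np.array([(f(p)[0]-c["cx"])/c["fx"],(f(p)[1]-c["cy"])/c["fy"],1]);o=-T[:3,:3].T@T[:3,3]
    t=(h-n@(o-S[:3,3]))/(n@d);q=S[:3,:3].T@(o+t*d-S[:3,3]);print(name,q.round(4))
E
```

```text
stop [0.64308501 0.26773086 0.55029367] 31.52950490643661 [[-1.4, 0.8], [1.5, 0.6], [-1.2, 1.1], [0.2, 0.4], [1.4, 0.1], [0.4, -1.1], [-1.0, -1.6], [-0.1, 0.4]]
far [-0.0446 -0.0823  0.0115]
farL [-0.044  -0.0702  0.0115]
farR [-0.0458 -0.0925  0.0115]
near [-0.0835 -0.0855  0.003 ]
lefthousing [-0.0868 -0.0709  0.001 ]
tophousing [-0.0426 -0.0693  0.001 ]
```

```bash
python3 -m handwheel '{"dp":[[-36.4,44.3,0],[-36.4,44.3,0],[-36.4,44.3,0],[-36.4,44.3,0],[-36.4,44.3,0],[-36.4,44.3,0],[-36.4,44.3,0],[-36.4,44.3,0],[-36.4,44.3,0],[-36.4,44.3,0],[-36.4,44.3,0],[-36.4,44.3,0],[-36.4,44.3,0],[-36.4,44.3,0],[-36.4,44.3,12],[-36.4,44.3,12],[-36.4,44.3,12],[-36.4,44.3,12],[-36.4,44.3,12],[-36.4,44.3,12]],"turn":[[0,0,0.347],[0,0,0.347],[0,0,0.347],[0,0,0.347],[0,0,0.347],[0,0,0.347],[0,0,0.347],[0,0,0.347],[0,0,0.347],[0,0,0.347],[0,0,0.347],[0,0,0.347],[0,0,0.347],[0,0,0.347],[0,0,0.347],[0,0,0.347],[0,0,0.347],[0,0,0.347],[0,0,0.347],[0,0,0.347]],"grip":[8.78,8.78,8.78,8.78,8.78,8.78,8.78,8.78,8.78,8.78,8.78,8.78,8.78,8.78,8.78,8.78,8.78,8.78,8.78,8.78]}'
```

```text
clock: 4.75
ee_pos: [0.4701, -0.2904, 0.2866]
orientation: [0.001, 0.995, 0.099, 0.001]
ft_force: [0.2, -0.3, -0.6]
opening: 1.002
finger_force: 0.0
```

```bash
python3 -m handwheel '{"dp":[[0,0,4],[0,0,8],[0,0,9.5],[0,0,9.5],[0,0,9.5]],"turn":[[0,0,0],[0,0,0],[0,0,0],[0,0,0],[0,0,0]],"grip":[8.78,8.78,8.78,8.78,8.78]}' ; python3 -c "
from plant import observe
s=observe();print(s['ee_pos'],s['orientation'],s['ft_force'])"
```

```text
clock: 5.17
ee_pos: [0.4709, -0.2906, 0.1916]
orientation: [0.001, 0.995, 0.099, 0.001]
ft_force: [-0.2, 0.1, -0.1]
opening: 0.999
finger_force: 0.0
[ 0.47093739 -0.29056555  0.19164985] [7.38812157e-04 9.95046893e-01 9.93996677e-02 9.17442668e-04] [-0.21702302  0.11808189 -0.12932842]
```

```bash
python3 -m handwheel '{"dp":[[0,0,0.8],[0,0,0.8],[0,0,0.8],[0,0,0.8],[0,0,0.8],[0,0,0.8],[0,0,0.8],[0,0,0.8],[0,0,0.8],[0,0,0.8]],"turn":[[0,0,0],[0,0,0],[0,0,0],[0,0,0],[0,0,0],[0,0,0],[0,0,0],[0,0,0],[0,0,0],[0,0,0]],"grip":[8.78,8.78,5.4,5.4,5.4,5.4,5.4,5.4,5.4,5.4]}' 40
```

```text
clock: 6.0
ee_pos: [0.4704, -0.2903, 0.1824]
orientation: [0.0, 0.995, 0.099, 0.0]
ft_force: [-0.4, 0.8, 7.1]
opening: 0.654
finger_force: 40.6
```

```bash
python3 -m handwheel '{"dp":[[0,0,-3],[0,0,-7],[0,0,-11],[0,0,-11],[0,0,-11]],"turn":[[0,0,0],[0,0,0],[0,0,0],[0,0,0],[0,0,0]],"grip":[5.4,5.4,5.4,5.4,5.4]}'
cat > go.py <<'E'
from h import *
from plant import observe
def go(p,S=stopT(.6431,.2677,.5503)):
    "dp (cm), turn to put TCP at p in stop frame, tool square to slope"
    s=observe();Rt=q2R(s["orientation"]);D=S[:3,:3]@np.diag([1,-1,-1])
    P=tr(S,p)
    print("tool in stop frame",(S[:3,:3].T@(s["ee_pos"]-S[:3,3])*1000).round(1),"dp",(Rt.T@(P-s["ee_pos"])*100).round(2),"turn",R.from_matrix(Rt.T@D).as_rotvec().round(3),"F stop",(S[:3,:3].T@s["ft_force"]).round(1),s["clock"],s["opening"],P.round(3))
E
python3 -c "
from go import *
go([-.207,0,.2124])"
```

```text
clock: 6.42
ee_pos: [0.4707, -0.2906, 0.294]
orientation: [0.002, 0.995, 0.099, 0.002]
ft_force: [1.0, -1.0, -2.6]
opening: 0.657
finger_force: 40.0
tool in stop frame [-390.7 -385.7  312.1] dp [  5.3  -43.06   6.49] turn [ 0.035  0.17  -0.35 ] F stop [-0.1 -1.4 -2.6] 6.4167 0.6571189556344804 [0.438 0.142 0.228]
```

```bash
python3 -m handwheel '{"dp":[[5.3,-43,2],[5.3,-43,2],[5.3,-43,2],[5.3,-43,2],[5.3,-43,2],[5.3,-43,2],[5.3,-43,2],[5.3,-43,2],[5.3,-43,2],[5.3,-43,2],[5.3,-43,2],[5.3,-43,2],[5.3,-43,6.5],[5.3,-43,6.5],[5.3,-43,6.5],[5.3,-43,6.5]],"turn":[[0.035,0.17,-0.35],[0.035,0.17,-0.35],[0.035,0.17,-0.35],[0.035,0.17,-0.35],[0.035,0.17,-0.35],[0.035,0.17,-0.35],[0.035,0.17,-0.35],[0.035,0.17,-0.35],[0.035,0.17,-0.35],[0.035,0.17,-0.35],[0.035,0.17,-0.35],[0.035,0.17,-0.35],[0.035,0.17,-0.35],[0.035,0.17,-0.35],[0.035,0.17,-0.35],[0.035,0.17,-0.35]],"grip":[5.4,5.4,5.4,5.4,5.4,5.4,5.4,5.4,5.4,5.4,5.4,5.4,5.4,5.4,5.4,5.4]}'
python3 - <<'E'
from go import *
from plant import capture
go([-.207,0,.1824])
s=observe();c=capture("wrist");pickle.dump((s,c),open("w4.pkl","wb"));cv2.imwrite("pics/w4.png",c["img"])
E
```

```text
clock: 7.75
ee_pos: [0.4368, 0.1409, 0.2265]
orientation: [-0.026, 0.959, 0.27, 0.081]
ft_force: [-0.8, -1.5, -1.1]
opening: 0.656
finger_force: 40.0
tool in stop frame [-2.086e+02 -2.000e-01  2.114e+02] dp [ 0.17 -0.01  2.9 ] turn [-0.005  0.004 -0.002] F stop [-1.6 -0.8 -0.8] 7.75 0.656222852471429 [0.442 0.145 0.198]
```

View pics/w4.png

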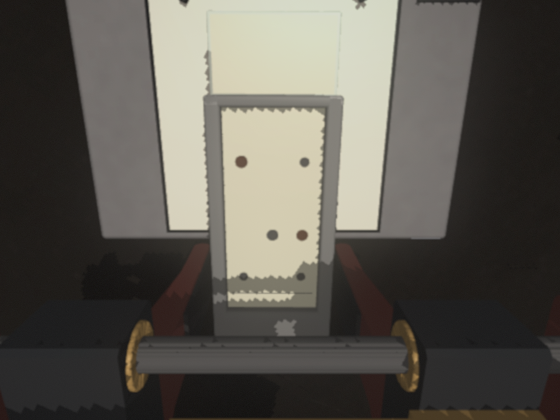

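The plate is held straight and centred: its middle is at column 273 against 274 for the box and 272 for the guides at the top of the picture. Next I lower it to contact.

```bash
python3 -m handwheel '{"dp":[[0,0,1.5],[0,0,2.4],[0,0,2.6],[0,0,2.7],[0,0,2.7]],"turn":[[0,0.004,0],[0,0.004,0],[0,0.004,0],[0,0.004,0],[0,0.004,0]],"grip":[5.4,5.4,5.4,5.4,5.4]}'
python3 -c "
from go import *
go([-.18,0,.1824])"
```

```text
clock: 8.22
ee_pos: [0.4412, 0.1442, 0.2007]
orientation: [-0.026, 0.959, 0.27, 0.085]
ft_force: [-0.7, 0.6, -1.0]
opening: 0.66
finger_force: 40.0
tool in stop frame [-207.7    0.3  185.1] dp [2.77 0.03 0.27] turn [-0.004 -0.003 -0.001] F stop [-0.5  0.9 -0.9] 8.2167 0.6596842443647813 [0.465 0.158 0.203]
```

```bash
for i in 1 2; do python3 -m handwheel '{"dp":[[0,0,0.1],[0,0,0.1],[0,0,0.1]],"turn":[[0,0,0],[0,0,0],[0,0,0]],"grip":[5.4,5.4,5.4]}' | sed -n '2p;4p'; done
python3 -c "
from go import *
go([-.18,0,.1824])"
```

```text
ee_pos: [0.4412, 0.1444, 0.1994]
ft_force: [0.8, 0.2, -2.2]
ee_pos: [0.4414, 0.1446, 0.1982]
ft_force: [0.3, -0.1, 1.1]
tool in stop frame [-207.8    0.5  182.6] dp [2.78 0.05 0.03] turn [-0.005 -0.002 -0.001] F stop [ 0.4 -0.2  1.1] 8.7167 0.6504416125866059 [0.465 0.158 0.203]
```

```bash
python3 -m handwheel '{"dp":[[1,0,0.05],[2,0,0.05],[3,0,0.05],[4,0,0.05],[5,0,0.05],[6,0,0.05],[6,0,0.05]],"turn":[[0,0,0],[0,0,0],[0,0,0],[0,0,0],[0,0,0],[0,0,0],[0,0,0]],"grip":[5.4,5.4,5.4,5.4,5.4,5.4,5.4]}'
python3 - <<'E'
from go import *
from plant import capture
go([-.112,0,.1824])
s=observe();c=capture("wrist");pickle.dump((s,c),open("w5.pkl","wb"));cv2.imwrite("pics/w5.png",c["img"])
E
```

```text
clock: 9.3
ee_pos: [0.4929, 0.1759, 0.2089]
orientation: [-0.026, 0.959, 0.27, 0.085]
ft_force: [-0.6, 0.5, 0.3]
opening: 0.658
finger_force: 41.0
tool in stop frame [-146.5    0.3  182.6] dp [3.45 0.03 0.04] turn [-0.004 -0.004 -0.001] F stop [-0.2  0.8  0.3] 9.3 0.6583909555526236 [0.522 0.193 0.215]
```

View pics/w5.png

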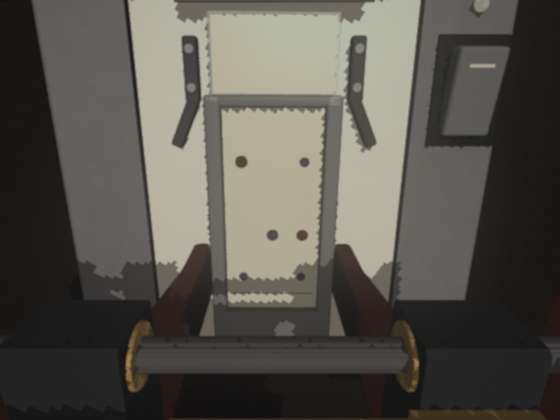

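The glass edge is at row 12, at the clip lip, and centred between the guides (198 and 350, middle 274). I push on, then creep.

```bash
python3 -m handwheel '{"dp":[[0.7,0,0.05],[1.4,0,0.05],[2.1,0,0.05],[2.7,0,0.05],[3.1,0,0.05],[3.1,0,0.05]],"turn":[[0,0,0],[0,0,0],[0,0,0],[0,0,0],[0,0,0],[0,0,0]],"grip":[5.4,5.4,5.4,5.4,5.4,5.4]}' >/dev/null
python3 -c "
from go import *
go([-.112,0,.1824])"
for i in 1 2 3; do python3 -m handwheel '{"dp":[[0.15,0,0],[0.15,0,0],[0.15,0,0]],"turn":[[0,0,0],[0,0,0],[0,0,0]],"grip":[5.4,5.4,5.4]}' >/dev/null
python3 -c "
from go import *
go([-.112,0,.1824])"; done
```

```text
tool in stop frame [-120.8    0.9  182.5] dp [ 0.88  0.09 -0.  ] turn [-0.007  0.009 -0.002] F stop [-18.8   1.3  33.1] 9.85 0.6547956833459042 [0.522 0.193 0.215]
tool in stop frame [-119.9    0.9  182.5] dp [ 0.79  0.09 -0.  ] turn [-0.007  0.01  -0.002] F stop [-19.2  -0.9  33.2] 10.1 0.6568563296982386 [0.522 0.193 0.215]
tool in stop frame [-118.5    0.9  182.5] dp [ 0.65  0.09 -0.  ] turn [-0.007  0.01  -0.002] F stop [-19.7   0.3  34.1] 10.35 0.6568083231786043 [0.522 0.193 0.215]
tool in stop frame [-117.     0.9  182.5] dp [ 0.5   0.09 -0.  ] turn [-0.007  0.01  -0.002] F stop [-19.9   0.1  34.4] 10.6 0.6555324684359547 [0.522 0.193 0.215]
```

```bash
python3 -m handwheel '{"dp":[[0.1,0,-0.1],[0.2,0,-0.1],[0.2,0,-0.1]],"turn":[[0,0,0],[0,0,0],[0,0,0]],"grip":[5.4,5.4,5.4]}' >/dev/null
python3 -c "
from go import *
go([-.112,0,.1824])"
for i in 1 2; do python3 -m handwheel '{"dp":[[0.15,0,0],[0.15,0,0],[0.15,0,0]],"turn":[[0,0,0],[0,0,0],[0,0,0]],"grip":[5.4,5.4,5.4]}' >/dev/null
python3 -c "
from go import *
go([-.112,0,.1824])"; done
```

```text
tool in stop frame [-112.4    0.6  182.6] dp [0.04 0.06 0.02] turn [-0.006  0.003 -0.001] F stop [-7.8  0.3  8.9] 10.85 0.6587323339308646 [0.522 0.193 0.215]
tool in stop frame [-111.5    0.7  182.6] dp [-0.05  0.07  0.02] turn [-0.006  0.005 -0.001] F stop [-10.3  -0.4  12. ] 11.1 0.6547432232554081 [0.522 0.193 0.215]
tool in stop frame [-110.8    0.6  182.5] dp [-0.12  0.06  0.01] turn [-0.006  0.007 -0.001] F stop [-13.7  -1.7  16.7] 11.35 0.6527244477249174 [0.522 0.193 0.215]
```

```bash
for i in 1 2 ; do python3 -m handwheel '{"dp":[[0.15,0,-0.05],[0.15,0,-0.05],[0.15,0,-0.05]],"turn":[[0,0,0],[0,0,0],[0,0,0]],"grip":[5.4,5.4,5.4]}' >/dev/null
python3 -c "
from go import *
go([-.112,0,.1824])"; done
python3 - <<'E'
from h import *
from plant import observe,capture
s=observe();c=capture("wrist");pickle.dump((s,c),open("w6.pkl","wb"))
d=capture("top")
a=cv2.resize(c["img"][0:260,140:420],(560,520));b=cv2.resize(d["img"][150:215,160:190+0],(240,520),interpolation=cv2.INTER_CUBIC)
cv2.imwrite("pics/w6.png",np.hstack([a,b]))
E
```

```text
tool in stop frame [-110.2    0.6  182.6] dp [-0.18  0.06  0.02] turn [-0.007  0.01  -0.001] F stop [-15.6  -3.1  14.1] 11.6 0.6533351270252037 [0.522 0.193 0.215]
tool in stop frame [-109.7    0.6  182.6] dp [-0.23  0.06  0.02] turn [-0.007  0.012 -0.001] F stop [-17.8  -4.   11.3] 11.85 0.6518262926732941 [0.522 0.193 0.215]
```

View pics/w6.png

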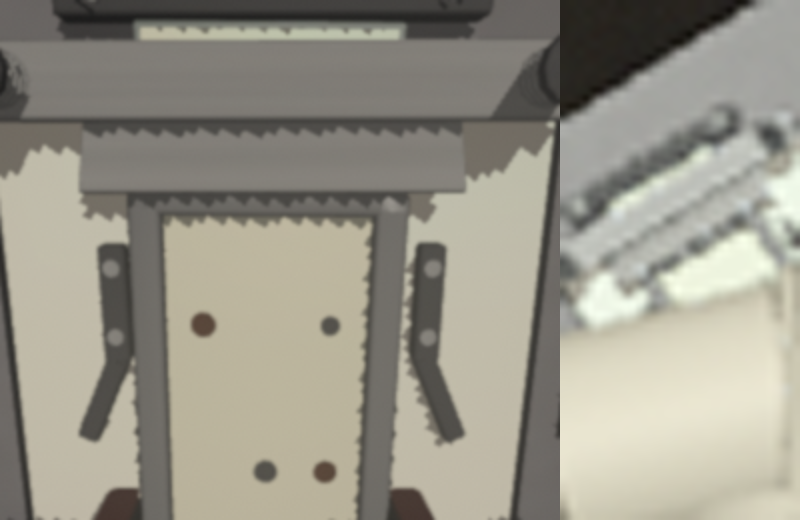

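The glass edge shows behind the bar at crop (270,24), right at the stop ledge's foot (row 22). It hasn't slipped in the fingers, and the frame lies between the cheeks. A last firmer push to confirm it is home.

```bash
for i in 1 2 ; do python3 -m handwheel '{"dp":[[0.2,0,-0.03],[0.2,0,-0.03],[0.2,0,-0.03]],"turn":[[0,0,0],[0,0,0],[0,0,0]],"grip":[5.4,5.4,5.4]}' >/dev/null
python3 -c "
from go import *
go([-.112,0,.1824])"; done
python3 - <<'E'
from h import *
from plant import observe,capture
s,c=pickle.load(open("w6.pkl","rb"));s=observe();d=capture("wrist")
for n,i in(("a",c["img"]),("b",d["img"])):
    g=cv2.cvtColor(i,cv2.COLOR_BGR2GRAY);print(n,g[0:24,240:300].mean(1).round().astype(int).tolist(),g[85:115,230:240].mean(1).round().astype(int).tolist())
E
```

```text
tool in stop frame [-109.     0.5  182.6] dp [-0.3   0.05  0.02] turn [-0.008  0.016 -0.002] F stop [-22.1  -5.2  14.4] 12.2 0.6552028304327037 [0.522 0.193 0.215]
tool in stop frame [-108.1    0.5  182.6] dp [-0.39  0.06  0.02] turn [-0.008  0.019 -0.001] F stop [-26.9  -7.2  15.4] 12.45 0.6518862627314442 [0.522 0.193 0.215]
a [65, 65, 65, 65, 63, 56, 48, 40, 34, 44, 76, 109, 124, 134, 153, 173, 183, 188, 186, 169, 133, 122, 126, 126] [128, 129, 129, 130, 130, 129, 128, 128, 127, 120, 100, 75, 68, 72, 77, 84, 91, 98, 103, 102, 95, 84, 83, 97, 111, 124, 139, 155, 171, 179]
b [65, 65, 65, 65, 65, 63, 57, 49, 40, 35, 47, 79, 110, 125, 137, 155, 173, 183, 188, 187, 171, 140, 123, 124] [127, 128, 129, 130, 130, 130, 130, 130, 129, 129, 126, 112, 84, 68, 69, 74, 81, 89, 96, 100, 102, 97, 87, 84, 96, 106, 118, 134, 152, 166]
```

The ledge, bar and frame shifted together in the picture, so the plate is home. I ease off, open, and back away square to the slope.

```bash
python3 -m handwheel '{"dp":[[-0.4,0,-0.05],[-0.4,0,-0.05],[-0.4,0,-0.05],[-0.4,0,-0.05],[-0.4,0,-0.05],[-0.4,0,-0.05],[-0.4,0,-4],[-0.4,0,-8],[-0.4,0,-10],[-0.4,0,-10]],"turn":[[0,0,0],[0,0,0],[0,0,0],[0,0,0],[0,0,0],[0,0,0],[0,0,0],[0,0,0],[0,0,0],[0,0,0]],"grip":[5.4,7.8,7.8,7.8,7.8,7.8,7.8,7.8,7.8,7.8]}'
python3 - <<'E'
from go import *
from plant import capture
go([-.050,-.0815,.182+.04])
s=observe();c=capture("wrist");pickle.dump((s,c),open("w7.pkl","wb"));cv2.imwrite("pics/w7.png",c["img"])
E
```

```text
clock: 13.33
ee_pos: [0.5145, 0.1884, 0.3208]
orientation: [-0.026, 0.958, 0.27, 0.088]
ft_force: [0.8, -0.2, -0.8]
opening: 0.885
finger_force: 0.0
tool in stop frame [-102.6   -0.3  288.5] dp [5.2  8.13 6.68] turn [-0.003 -0.01  -0.001] F stop [ 0.4 -0.6 -0.8] 13.3333 0.8845348578121157 [0.611 0.152 0.264]
```

View pics/w7.png

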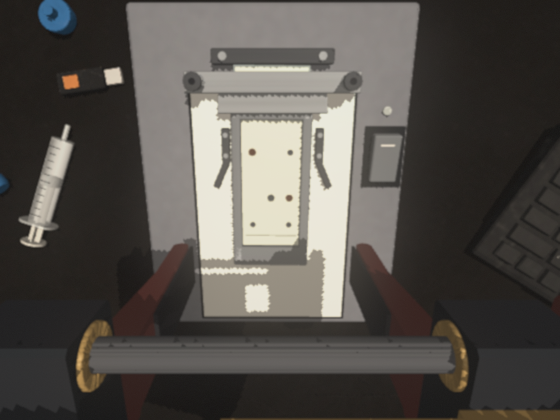

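The plate is lying home under the bar: its glass fills the gap to the ledge at (272,68) and the frame's rear is at row 264. The rocker is at (385,158), its far end at about (386,136). I'll check both in the stop frame.

```bash
python3 - <<'E'
from h import *
s,c=pickle.load(open("w7.pkl","rb"));c,T=cam(c,s);S=stopT(.6431,.2677,.5503);n=S[:3,2]
def pt(p,h):
    d=T[:3,:3].T@np.array([(p[0]-c["cx"])/c["fx"],(p[1]-c["cy"])/c["fy"],1]);o=-T[:3,:3].T@T[:3,3]
    t=(h-n@(o-S[:3,3]))/(n@d);return (S[:3,:3].T@(o+t*d-S[:3,3])*1000).round(1)
g=cv2.cvtColor(c["img"],cv2.COLOR_BGR2GRAY)
print(g[250:275,262:282].mean(1).round().astype(int).tolist())
for nm,p,h in[("rear",(271,264),.01),("ledgeL top front",(211,65),.009),("ledgeR",(334,64),.009),("rk farL",(373,135),.0115),("farR",(403,135),.0115),("nearL",(369,180),.003),("nearR",(398,181),.003),("guideL end in",(231,130),.006),("guideR",(315,130),.006),("frame FL",(232,117),.01),("frame FR",(311,117),.01)]: print(nm,pt(p,h))
E
```

```text
[139, 133, 126, 123, 122, 120, 118, 117, 115, 112, 106, 100, 96, 96, 108, 129, 143, 147, 154, 165, 171, 168, 164, 158, 149]
rear [-148.8    1.1   10. ]
ledgeL top front [-0.3 42.1  9. ]
ledgeR [  0.4 -41.7   9. ]
rk farL [-47.  -71.4  11.5]
farR [-47.  -92.8  11.5]
nearL [-81.7 -73.5   3. ]
nearR [-82.4 -95.7   3. ]
guideL end in [-44.1  30.2   6. ]
guideR [-44.  -30.7   6. ]
frame FL [-34.7  28.7  10. ]
frame FR [-34.7 -27.1  10. ]
```

```bash
python3 -m handwheel '{"dp":[[2,3.5,0],[5.05,8.3,0],[5.05,8.3,0],[5.05,8.3,2],[5.05,8.3,5],[5.05,8.3,7.7],[5.05,8.3,7.7],[5.05,8.3,7.7],[5.05,8.3,7.7]],"turn":[[0,-0.01,0],[0,-0.01,0],[0,-0.01,0],[0,-0.01,0],[0,-0.01,0],[0,-0.01,0],[0,-0.01,0],[0,-0.01,0],[0,-0.01,0]],"grip":[0,0,0,0,0,0,0,0,0]}' 20
python3 -c "
from go import *
go([-.0515,-.083,.182+.011])"
```

```text
clock: 14.13
ee_pos: [0.6104, 0.1507, 0.249]
orientation: [-0.025, 0.959, 0.271, 0.079]
ft_force: [0.3, 0.3, 0.0]
opening: 0.243
finger_force: 0.0
tool in stop frame [-53.9 -82.7 207.1] dp [0.25 0.04 1.4 ] turn [-0.005  0.008 -0.001] F stop [ 0.4  0.1 -0. ] 14.1333 0.24329186719835622 [0.615 0.153 0.236]
```

```bash
python3 -m handwheel '{"dp":[[1,0,0],[1,0,0],[1,0,0],[1,0,0],[1,0,0.7],[1,0,1.2],[1,0,1.6],[1,0,1.8],[1,0,1.8]],"turn":[[0,0,0],[0,0,0],[0,0,0],[0,0,0],[0,0,0],[0,0,0],[0,0,0],[0,0,0],[0,0,0]],"grip":[0,0,0,0,0,0,0,0,0]}' 
python3 -c "
from go import *
go([-.0435,-.083,.182+.0055])"
for i in 1 2 3; do python3 -m handwheel '{"dp":[[0,0,0.1],[0,0,0.1],[0,0,0.1]],"turn":[[0,0,0],[0,0,0],[0,0,0]],"grip":[0,0,0]}' >/dev/null
python3 -c "
from go import *
go([-.0435,-.083,.182+.0055])"; done
```

```text
clock: 14.88
ee_pos: [0.6217, 0.1575, 0.2328]
orientation: [-0.025, 0.959, 0.27, 0.08]
ft_force: [1.0, 1.6, 2.3]
opening: 0.008
finger_force: 1.1
tool in stop frame [-43.7 -82.7 188.8] dp [0.02 0.03 0.13] turn [-0.004  0.007 -0.001] F stop [2.1 0.8 1.9] 14.8833 0.008073465311982182 [0.622 0.158 0.232]
tool in stop frame [-43.7 -82.7 188.5] dp [0.02 0.03 0.1 ] turn [-0.004  0.007 -0.001] F stop [1.2 1.  7.4] 15.1333 0.0024573710253065267 [0.622 0.158 0.232]
tool in stop frame [-43.6 -82.7 188.3] dp [0.01 0.03 0.08] turn [-0.004  0.007 -0.001] F stop [-1.1  2.2 13.5] 15.3833 0.004080329494944834 [0.622 0.158 0.232]
tool in stop frame [-43.6 -82.7 188.1] dp [0.01 0.03 0.06] turn [-0.004  0.007 -0.001] F stop [-2.7  1.5 21.3] 15.6333 0.004643363215653703 [0.622 0.158 0.232]
```

The force climbed to 21 N with the tip at 6 mm height, which is the rocker's end stop. I lift away and look.

```bash
python3 -m handwheel '{"dp":[[0,0,-3],[-3,-2,-7],[-6,-6,-11],[-8,-8,-12],[-8,-8,-12],[-8,-8,-12],[-8,-8,-12]],"turn":[[0,0,0],[0,0,0],[0,0,0],[0,0,0],[0,0,0],[0,0,0],[0,0,0]],"grip":[0,0,0,0,0,0,0]}'
python3 - <<'E'
from h import *
from plant import observe,capture
s=observe();c=capture("wrist");pickle.dump((s,c),open("w8.pkl","wb"))
o=pickle.load(open("w7.pkl","rb"))[1]["img"]
a=cv2.resize(c["img"][0:280,160:440],(560,560));b=cv2.resize(o[100:200,355:415],(240,400))
b=cv2.copyMakeBorder(b,0,160,0,0,cv2.BORDER_CONSTANT);cv2.imwrite("pics/w8.png",np.hstack([a,b]))
E
```

```text
clock: 16.22
ee_pos: [0.4954, 0.1739, 0.3358]
orientation: [-0.025, 0.959, 0.271, 0.08]
ft_force: [0.4, -0.0, -0.6]
opening: 0.006
finger_force: 0.0
```

View pics/w8.png

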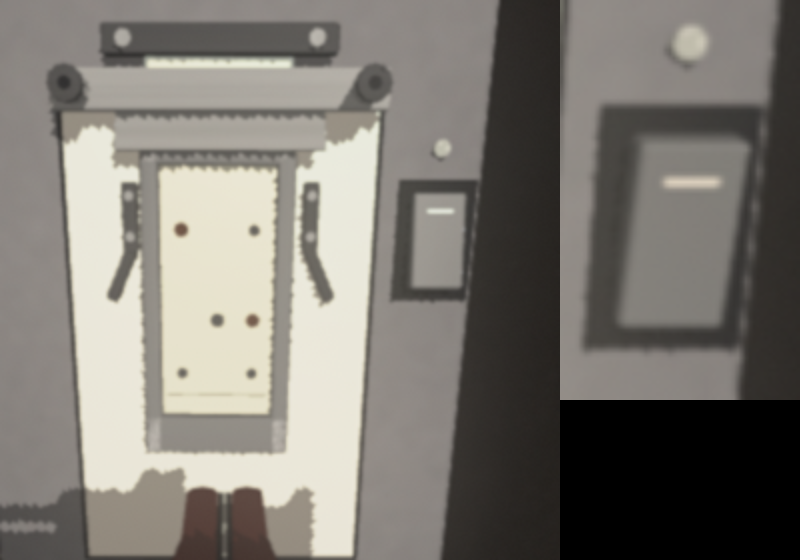

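The rocker (440,240) has visibly tipped: its far end now sits low, inset from the housing, and its near end is raised. The plate still lies straight, glass at the ledge (220,62), and the gripper is clear.

```bash
python3 -c "
from plant import hand_in
print(hand_in())"
```

```text
the job is handed in; nothing more can be done
None
```

I handed the job in at about 16 s: the long plate is home against the stop, under the clip bar and white side up, and the rocker is tipped on, judging by the last pictures and pressing forces; the short plate, beaker and syringe were not touched, and no verdict came back.

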